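# Inspect a part in the UV curing box

### The job

Turn the selector on the grey mode pod to the orange dot, and only then lift the sprung amber cover of the blue curing box by its black bar handle until the red line on the cover's edge is level with the yellow pointer beside it, without swinging it well past the pointer. Finish there, with the gripper still holding the cover at that angle: the cover snaps shut if it is let go. Do not shift the pointer, and leave everything else on the bench where it is.

Things in the scene. Friction and masses are not known exactly. Their poses are not given: they have to be found in the camera images.
- curer: blue curing box, fixed, 190 (x) x 200 (y) x 110 mm high; origin under its centre. Its front (-x side) carries the handle; the cover is hinged along its rear (+x) top edge
- cover (a joint): cover angle about the rear hinge: 0 = shut (level), grows as the front edge rises, at most 1.5 rad. A spring and the cover's weight pull it shut at every angle: about 3 to 8 N at the handle, rising with the angle. The cover is a 190 x 200 mm panel 10 mm thick with an amber pane
- cover_handle (a point): middle of the handle's bar: a black round bar 12 mm thick that runs 130 mm along the box's y, joined to the cover by an arm at each end, 55 mm in front of the cover's front edge and level with the panel (116 mm above the bench when shut; nothing taller than 45 mm under or in front of it). It may turn between the fingers as the cover swings. 245 mm from the hinge axis. Its x axis points from the bar to the hinge, in the plane of the cover; its y axis runs along the bar
- cover_hinge (a point): middle of the cover's hinge axis, which runs along the box's y, 116 mm above the bench. Does not move as the cover swings
- cover_mark (a point): point on the red line along the cover's left (+y) edge, 160 mm from the hinge axis; its x axis lies in the plane of the cover and points to the hinge
- pointer (a joint): angle of the yellow pointer, measured as the cover's: with the cover at this same joint value the red line is level with the pointer. Stiff by friction; it differs from start to start and must not be moved
- pointer_tip (a point): middle of the yellow flag (36 x 10 x 16 mm) near the pointer's free end, 160 mm from the hinge axis, 17 mm beyond the cover's left (+y) edge; its x axis runs along the pointer to the hinge
- pod: grey mode pod, fixed, 120 x 110 x 60 mm high, to the left or the right of the curing box; origin under its centre. On top a round plate with four dots in an arc on the side towards the robot: white, blue, orange, white, clockwise seen from above
- selector (a joint): selector angle, grows clockwise seen from above. It clicks into four positions: 0 (white), 0.6 (blue), 1.2 (orange), 1.8 (white); stops at -0.12 and 1.92. Starts in one of the first two. Turning over a click takes about 0.1 N m; let go near a position it springs into it
- selector_grip (a point): on the selector's axis, 90 mm above the bench. Black knob: a disc 44 mm across and above it an upright grip bar 42 mm long, 14 mm thick, from 68 to 100 mm above the bench. The bar lies along this point's x axis, and its end with the white line (the -x end) is what points at the dots
- orange_dot (a point): the orange dot (16 mm across) on top of the pod, 44 mm from the selector's axis, 61 mm above the bench
- dispenser: red bench tape dispenser, 150 x 70 x 110 mm, loose, stands on the other side of the curing box from the mode pod; leave alone. Origin under its centre
- tape_roll: yellow tape ring lying flat, 90 mm across, 45 mm high, loose; leave alone. Origin under its centre
- bushing: plain steel bushing standing upright, 50 mm across, 45 mm high, loose; leave alone. Origin under its centre
- screwdriver: red-handled screwdriver lying on the bench, loose; leave alone
- jig_block: aluminium block with four holes, 70 x 70 x 35 mm, loose; leave alone. Origin under its centre

How it is judged:
On the way, in this order (a step that is already met when the one before it is completed fails the run):
1. the selector is turned to the orange dot with the cover still shut (value of joint selector between 1.05 and 1.35 rad and value of joint cover below 0.1 rad), for 0.2 s.
2. the gripper has raised the cover to the yellow pointer (angle between the x axis of cover_mark and the x axis of pointer_tip, either way round below 0.08 rad and contact force between cover and the fingers above 1 N), for 0.2 s.
At the end, for the whole second after the job is handed in: selector within 0.15 rad of the orange dot's position; cover within 0.08 rad (4.5 degrees) of the yellow pointer, still, and held there by the gripper's fingers (more than 1 N between them) through the last second (all of step 2 and value of joint selector between 1.05 and 1.35 rad and velocity of joint cover between -0.05 and 0.05 rad/s and value of joint cover above 0.3 rad); the arm keeps its last pose, push and grip.
It fails at once if the cover is raised (over 0.12 rad) while the selector is not at the orange dot (value of joint cover above 0.12 rad and not (value of joint selector between 1.05 and 1.35 rad)).
It fails at once if the cover swings more than about 0.2 rad past the pointer (z of cover_mark in the frame of pointer_tip above 0.033 m).
It fails at once if the pointer is shifted (tip by more than 10 mm) (distance of pointer_tip from where it was at the start of the episode above 0.01 m).
It fails at once if a bystander (dispenser, tape roll, bushing, screwdriver, block) is shifted by more than 25 mm (distance of any of dispenser, tape_roll, bushing, screwdriver, jig_block from where it was at the start of the episode above 0.025 m).
It also fails if it takes over 54 s, if anything falls off the work surface, if the arm or the gripper's body presses on something with over 40 N, if the wrist force passes 120 N, or if a joint passes its speed limit or range.

### The arm

A 6-joint arm with a two-finger parallel gripper is mounted at the origin on the work surface. World frame = base frame: x ahead of the robot, y to its left, z up, the work surface at z = 0. Lengths are in m, angles in rad, forces in N, time in s.
With the tool pointing down it reaches from about 0.35 to 0.775 m from the base axis. Payload 7.3 kg.
Tool frame: the origin (TCP) lies at the very end of the fingers, on their centre line; the grasp point (between the pads) lies 19 mm behind it; z points along the fingers, y is the line along which they close (so a half turn about z gives the same grasp; the last joint's range is limited). The gripper opens to 92 mm and grips with 3 to 60 N. Pads are 19 mm wide; open, the fingers measure 130 mm over their backs; the gripper's body (75 mm by 190 mm) begins 47 mm behind the grasp point.
Start: joints at [-1.447, 0.342, 1.524, -0, 1.275, -0.146], TCP at [0.14, -0.506, 0.227] pointing down, gripper open.
Joint ranges: [-2.53, 2.53], [-0.77, 2.02], [0.04, 2.7], [-1, 4.14], [0.28, 2.66], [-3.11, 3.11]. Speed limits (rad/s): [2.57, 2.57, 3.14, 3.14, 3.14, 3.14].

### API

Orientations are given as [roll, pitch, yaw] about the fixed x, y, z axes, in that order (R = Rz(yaw) Ry(pitch) Rx(roll)).
In Python, from cell import robot gives the robot as it stands. The module is installed in compiled form; this text tells all that it offers.
- The arm moves only by the tool arm_command, never from a script. Its argument "moves" is a list of rows, each a list of 3 entries, a list of its own where there are three numbers: the shift along the tool's x, y, z in m, then the turn, a rotation vector about the tool's x, y, z in rad, then the finger opening in m, from 0 to 0.0918. In form: [[[dx, dy, dz], [ax, ay, az], claw], ...]. A call has exactly 5 rows; each row is the pose to reach, as a shift and turn from the pose commanded when the call began, along the tool's axes at that moment; what a row does not reach only later rows make up. A row lasts 1/10 s, in which the tool goes at most 50 mm and 8.59 degrees, less where a joint would pass 70% of its speed; a pose out of reach is approached as far as the arm can. A call with a gripper value outside its range is refused whole. The fingers move at their own pace and stop on an object; "squeeze" is the grip in N (left out, the last holds). Time passes only in rows, so rows that repeat a pose let the fingers close, or fill a call up. It gives the time, the measured TCP pose, the force, the opening and the grip force at its end, in the units of the state.
- robot.observe(): the state, without advancing time (a new reading comes with each control period).
- robot.read_camera(name): name is "scene" or "top"; returns the picture (420x560x3 uint8, red, green, blue); there is no depth.
- robot.camera_model(name): a dict with "fx", "fy", "cx", "cy" (pixels), "R" (3x3) and "t" (3): a world point X has camera coordinates R X + t. Camera axes: x right, y down, z forward; pixel columns grow to the right and rows downward; lengths in m; the calibration is good to about 2 mm. A picture is of the moment at which its call begins. camera_model takes no time and is no camera call.
- robot.hand_in(): hands the job in; it is judged then, once.
The state is a dict: "time": time; "qpos": joint angles; "qvel": joint speeds; "joint_efforts": joint torques, N m; "tool_pos": TCP position; "tool_rot": TCP orientation; "contact_force": force on the tool from outside, world axes, zero at the start; "torque": the same for the moment, N m; "opening": finger opening in m; "grip_force": force on a finger pad.
Only numpy, scipy, OpenCV 4.12 (cv2) and the standard library are available. Lean on these libraries where they do the work, as an engineer would, in place of code of your own. Each camera call takes 0.05 s, during which the arm holds its last target. There are 200 camera calls.

## Working session

There is one attempt and no reset: what is moved stays moved. The work goes in short steps, Python scripts to look and compute and a tool call to move; the robot and the scene stay as the last step left them, time stands still between calls to the robot, and variables do not carry over. Pictures are saved under pics/ and viewed, at most 10 in all, crops included, and the job is handed in when it is done.

Besides the shell and the picture viewer there is one more tool, called after "Request:" as name(argument=value, ...) on one line, values as JSON. arm_command: Moves the arm, as the interface text tells. Its arguments: {"type":"object","properties":{"moves":{"type":"array"},"squeeze":{"type":"number"}},"required":["moves"]}

```bash
mkdir -p pics; python3 - <<'E'
from cell import robot
import cv2,numpy as np
for n in("scene","top"):
    im=robot.read_camera(n); cv2.imwrite(f"pics/{n}0.png",cv2.resize(im[:,:,::-1],(800,600),interpolation=cv2.INTER_CUBIC))
    np.save(f"pics/{n}0.npy",im)
    print(n,{k:np.round(v,4).tolist() for k,v in robot.camera_model(n).items()})
print({k:np.round(v,3).tolist() for k,v in robot.observe().items()})
E
```

```text
scene {'fx': 527.8459, 'fy': 527.8459, 'cx': 276.549, 'cy': 213.8424, 'R': [[0.74, 0.6726, 0.0069], [0.3856, -0.4158, -0.8237], [-0.5512, 0.6122, -0.567]], 't': [-0.4456, -0.1507, 1.8369]}
top {'fx': 436.3177, 'fy': 436.3177, 'cx': 276.9031, 'cy': 201.2858, 'R': [[0.0089, -0.9999, 0.0088], [-0.9949, -0.0097, -0.1008], [0.1009, -0.0079, -0.9949]], 't': [-0.0024, 0.5798, 1.1823]}
{'time': 0.1, 'qpos': [-1.447, 0.343, 1.525, -0.0, 1.275, -0.146], 'qvel': [-0.001, -0.001, -0.002, 0.001, 0.001, -0.0], 'joint_efforts': [0.003, -43.2, -24.469, 0.072, 0.053, -0.0], 'tool_pos': [0.14, -0.506, 0.226], 'tool_rot': [-3.14, -0.0, 0.27], 'contact_force': [0.073, -0.049, -0.737], 'torque': [0.04, 0.001, 0.006], 'grip_force': 0.0, 'opening': 0.092}
```

View pics/scene0.png

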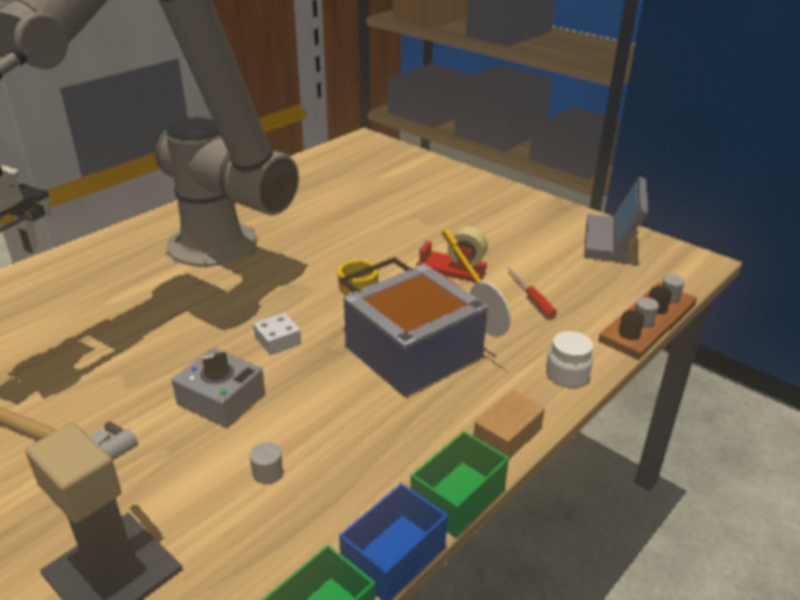

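View pics/top0.png

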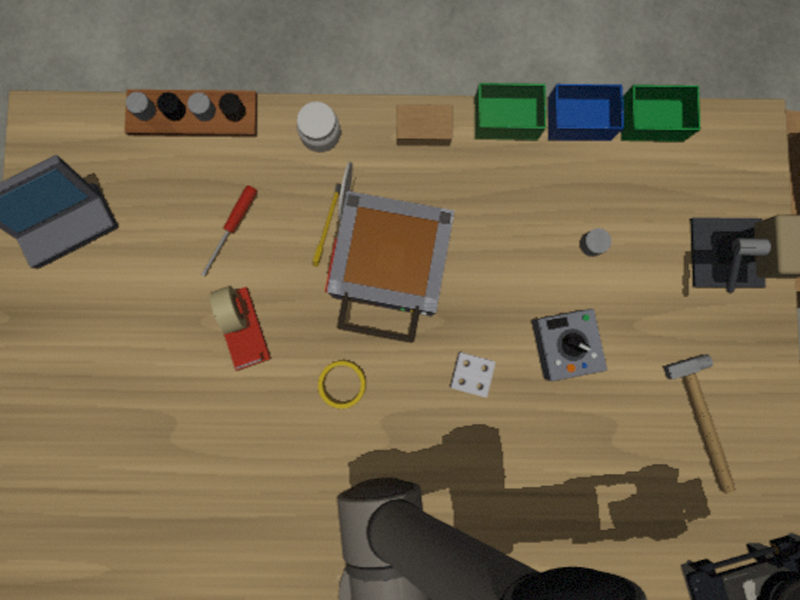

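The top view shows the box's handle bar at about (375,333), the pod with its knob at (573,344), the orange dot at (571,368), and the yellow pointer from (350,165) to (317,263). I'll enlarge these areas next.

```bash
python3 - <<'E'
import cv2,numpy as np
t=np.load("pics/top0.npy")[:,:,::-1];s=np.load("pics/scene0.npy")[:,:,::-1]
r=lambda im,x,y,w,h,k:cv2.resize(im[y:y+h,x:x+w],(w*k,h*k),interpolation=cv2.INTER_CUBIC)
a=r(t,210,105,120,150,4) #480x600
b=r(t,370,212,60,60,5) #300x300
c=r(s,290,155,75,75,4)
o=np.zeros((600,800,3),np.uint8);o[:,:480]=a;o[:300,490:790]=b;o[300:,490:790]=c
cv2.imwrite("pics/crop1.png",o)
E
```

```text
(no output)
```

View pics/crop1.png

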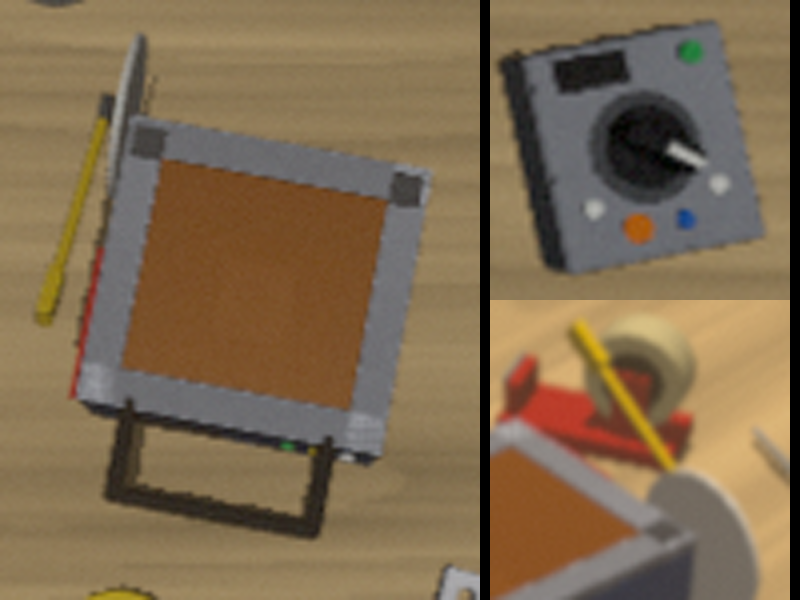

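```bash
cat >h.py <<'E'
from cell import robot
import numpy as np
from scipy.optimize import least_squares
C={n:{k:np.array(v) for k,v in robot.camera_model(n).items()} for n in("scene","top")}
def proj(n,X):
    c=C[n];p=c["R"]@X+c["t"];return np.array([c["fx"]*p[0]/p[2]+c["cx"],c["fy"]*p[1]/p[2]+c["cy"]])
def onz(n,u,v,z):
    c=C[n];d=c["R"].T@np.array([(u-c["cx"])/c["fx"],(v-c["cy"])/c["fy"],1]);o=-c["R"].T@c["t"];return o+d*(z-o[2])/d[2]
E
python3 - <<'E'
from h import *
np.set_printoptions(precision=4,suppress=True)
A=lambda x,y,z:onz("top",x/4+210,y/4+105,z)
B=lambda x,y,z:onz("top",(x-490)/5+370,y/5+212,z)
rl,rr,fr,fl=A(133,117,.121),A(430,172,.121),A(378,458,.121),A(77,398,.121)
print("corners",rl,rr,fr,fl,[np.linalg.norm(a) for a in(rl-rr,rr-fr,fr-fl,fl-rl)])
hl,hr=A(113,493,.116),A(315,530,.116);print("bar",hl,hr,np.linalg.norm(hl-hr),(hl+hr)/2)
ya=[np.arctan2(*(-(v)[[0,1]]*[1,-1])[[0,1]]) for v in(hl-hr,)];print("y-axis yaw bar",ya)
f=(rl+rr-fr-fl)/2;print("x yaw",np.arctan2(f[1],f[0]))
l=(rl+fl-rr-fr)/2;print("yaw from y",np.arctan2(-l[0],l[1]), "centre",(rl+rr+fl+fr)/4)
d=[B(720,184,.061),B(685,219,.061),B(640,229,.061),B(595,209,.061)]
k=B(645,146,.068);print("dots",d,"knob",k)
r=least_squares(lambda p:[np.hypot(*(q[:2]-p))-.044 for q in d],k[:2]);print("axis",r.x,r.fun)
for q in d+[B(704,161,.1)]: print(np.arctan2(q[1]-r.x[1],q[0]-r.x[0]))
s=(315,165.5);t=(222.25,179.25)
r=least_squares(lambda X:np.r_[proj("scene",X)-s,proj("top",X)-t],[.5,.1,.2]);print("flag",r.x,r.fun)
E
```

```text
corners [0.7452 0.0929 0.121 ] [ 0.7108 -0.1006  0.121 ] [ 0.5244 -0.0672  0.121 ] [0.5611 0.1257 0.121 ] [np.float64(0.196539695733338), np.float64(0.18934334800269875), np.float64(0.19638550751031467), np.float64(0.18697948577554635)]
bar [0.5007 0.102  0.116 ] [ 0.4783 -0.0274  0.116 ] 0.13134046230659616 [0.4895 0.0373 0.116 ]
y-axis yaw bar [np.float64(-0.17161531541359576)]
x yaw -0.17666253953753203
yaw from y -0.18168189404558469 centre [0.6354 0.0127 0.121 ]
dots [array([ 0.4522, -0.3709,  0.061 ]), array([ 0.4334, -0.3517,  0.061 ]), array([ 0.4279, -0.3274,  0.061 ]), array([ 0.4383, -0.3035,  0.061 ])] knob [ 0.472 -0.329  0.068]
axis [ 0.472  -0.3315] [ 0.0001 -0.0004  0.0004 -0.0001]
-2.0375428184079443
-2.6602676999322155
3.0498668358497527
2.4490637081316224
-1.9711565985976602
flag [0.6161 0.1373 0.1989] [-1.0686  0.1789 -0.627  -0.6859]
```

The geometry agrees with the given sizes (bar 131 mm, dot radius 44 mm, flag radius 161 mm). The pointer is at about 0.54 rad and the selector is at 0. Moving above the knob.

Request:
arm_command(moves=[[[0.045,-0.01,0.0],[0,0,-0.14],0.06],[[0.09,-0.02,0.0],[0,0,-0.28],0.06],[[0.135,-0.03,0.01],[0,0,-0.42],0.06],[[0.18,-0.04,0.02],[0,0,-0.56],0.06],[[0.225,-0.05,0.03],[0,0,-0.7],0.06]])

```text
time: 0.6
tool_pos: [0.3448, -0.3967, 0.1962]
tool_rot: [-3.141, 0.0, 0.975]
contact_force: [0.2, -0.2, 0.5]
opening: 0.0604
grip_force: 0.0
```

```bash
cat >>h.py <<'E'
from scipy.spatial.transform import Rotation as Ro
def delta(pos,rpy):
    s=robot.observe();R=Ro.from_euler("xyz",s["tool_rot"])
    print("t",round(float(s["time"]),2),"pos",np.round(s["tool_pos"],4),np.round(s["tool_rot"],3),"F",np.round(s["contact_force"],1),"open",round(float(s["opening"]),4),"grip",round(float(s["grip_force"]),1))
    print("shift",np.round(R.inv().apply(np.array(pos)-s["tool_pos"]),4),"turn",np.round((R.inv()*Ro.from_euler("xyz",rpy)).as_rotvec(),3))
E
python3 -c "
from h import *
delta([.472,-.3315,.14],[np.pi,0,1.10])"
```

```text
t 0.6 pos [ 0.3448 -0.3967  0.1962] [-3.141  0.     0.975] F [ 0.2 -0.2  0.5] open 0.0604 grip 0.0
shift [0.1253 0.0687 0.0562] turn [-0.    -0.    -0.125]
```

Request:
arm_command(moves=[[[0.04,0.022,0.02],[0,0,-0.06],0.06],[[0.08,0.044,0.04],[0,0,-0.125],0.06],[[0.125,0.069,0.056],[0,0,-0.125],0.06],[[0.125,0.069,0.056],[0,0,-0.125],0.06],[[0.125,0.069,0.056],[0,0,-0.125],0.06]])

```text
time: 1.1
tool_pos: [0.4716, -0.3326, 0.1396]
tool_rot: [-3.139, -0.0, 1.098]
contact_force: [-1.3, 0.6, -0.1]
opening: 0.0602
grip_force: 0.0
```

```bash
python3 - <<'E'
from h import *
import cv2
delta([.472,-.3315,.074],[np.pi,0,1.10])
t=robot.read_camera("top")[:,:,::-1];s=robot.read_camera("scene")[:,:,::-1]
r=lambda im,x,y,w,h,k:cv2.resize(im[y:y+h,x:x+w],(w*k,h*k),interpolation=cv2.INTER_CUBIC)
cv2.imwrite("pics/c2.png",np.hstack([r(t,350,180,100,120,4),r(s,100,200,100,120,4)]))
E
```

```text
t 1.1 pos [ 0.4716 -0.3326  0.1396] [-3.139 -0.     1.098] F [-1.3  0.6 -0.1] open 0.0602 grip 0.0
shift [0.0011 0.     0.0656] turn [-0.002 -0.    -0.002]
```

View pics/c2.png

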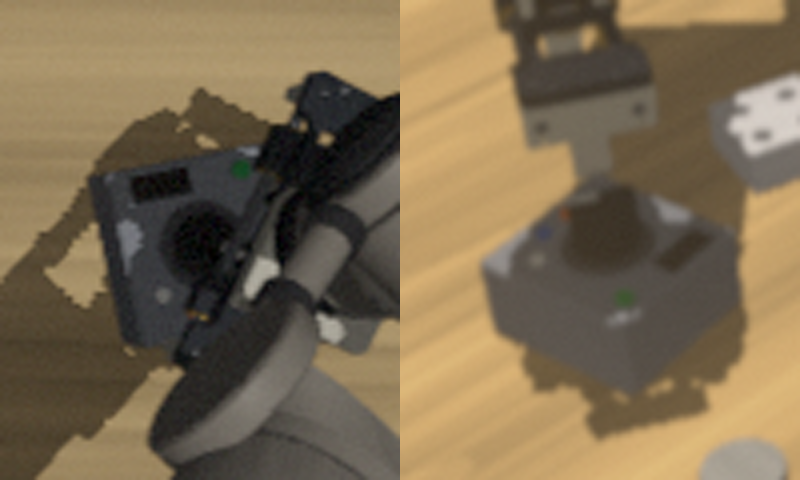

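The gripper stands over the knob; the top view shows it at (250,270), shifted outwards by parallax, and the scene view shows its fingers above the knob at (600,190). Descending and gripping.

Request:
arm_command(moves=[[[0.001,0,0.02],[0,0,0],0.06],[[0.001,0,0.04],[0,0,0],0.06],[[0.001,0,0.055],[0,0,0],0.06],[[0.001,0,0.065],[0,0,0],0.06],[[0.001,0,0.065],[0,0,0],0.06]])

```text
time: 1.7
tool_pos: [0.4702, -0.3334, 0.0751]
tool_rot: [-3.14, -0.0, 1.093]
contact_force: [-0.3, 0.4, -0.3]
opening: 0.0602
grip_force: 0.0
```

Request:
arm_command(moves=[[[0,0,0],[0,0,0],0.012],[[0,0,0],[0,0,0],0.005],[[0,0,0],[0,0,0],0.005],[[0,0,0],[0,0,0],0.005],[[0,0,0],[0,0,0],0.005]], squeeze=25)

```text
time: 2.2
tool_pos: [0.4717, -0.3329, 0.076]
tool_rot: [3.141, 0.0, 1.095]
contact_force: [-0.1, 0.1, -0.6]
opening: 0.0244
grip_force: 0.0
```

Request:
arm_command(moves=[[[0,0,0],[0,0,0],0.005],[[0,0,0],[0,0,0],0.005],[[0,0,0],[0,0,0],0.005],[[0,0,0],[0,0,0],0.005],[[0,0,0],[0,0,0],0.005]])

```text
time: 2.7
tool_pos: [0.4719, -0.333, 0.0758]
tool_rot: [3.141, 0.0, 1.095]
contact_force: [1.6, -0.3, 0.2]
opening: 0.0137
grip_force: 25.0
```

Gripped the 14 mm bar with 25 N. Turning clockwise (+ about the tool's z) by 1.2 rad.

Request:
arm_command(moves=[[[0,0,0],[0,0,0.12],0.005],[[0,0,0],[0,0,0.24],0.005],[[0,0,0],[0,0,0.36],0.005],[[0,0,0],[0,0,0.48],0.005],[[0,0,0],[0,0,0.6],0.005]])

```text
time: 3.2
tool_pos: [0.4705, -0.3318, 0.0758]
tool_rot: [-3.138, 0.001, 0.49]
contact_force: [-3.5, 4.2, 5.7]
opening: 0.0139
grip_force: 25.0
```

Request:
arm_command(moves=[[[0,0,0],[0,0,0.12],0.005],[[0,0,0],[0,0,0.24],0.005],[[0,0,0],[0,0,0.36],0.005],[[0,0,0],[0,0,0.48],0.005],[[0,0,0],[0,0,0.6],0.005]])

```text
time: 3.7
tool_pos: [0.4702, -0.33, 0.0758]
tool_rot: [-3.137, 0.004, -0.11]
contact_force: [-3.5, 10.7, 9.2]
opening: 0.0137
grip_force: 25.0
```

Request:
arm_command(moves=[[[0,0,0],[0,0,0],0.005],[[0,0,0],[0,0,0],0.02],[[0,0,0],[0,0,0],0.04],[[0,0,0],[0,0,0],0.06],[[0,0,0],[0,0,0],0.06]])

```text
time: 4.2
tool_pos: [0.4715, -0.3332, 0.0756]
tool_rot: [3.141, -0.0, -0.105]
contact_force: [-0.6, 0.4, 0.6]
opening: 0.0392
grip_force: 0.0
```

Selector turned by 1.2 rad. Lifting straight off and checking it.

Request:
arm_command(moves=[[[0,0,0],[0,0,0],0.06],[[0,0,0],[0,0,0],0.06],[[0,0,-0.04],[0,0,0],0.06],[[0,0,-0.09],[0,0,0],0.06],[[0,0,-0.14],[0,0,0],0.06]])

```text
time: 4.7
tool_pos: [0.4711, -0.3326, 0.217]
tool_rot: [-3.141, 0.001, -0.105]
contact_force: [1.0, -0.2, 0.7]
opening: 0.0596
grip_force: 0.0
```

```bash
cat >>h.py <<'E'
Y=-0.177;U=np.array([np.cos(Y),np.sin(Y),0]);L=np.array([-np.sin(Y),np.cos(Y),0]);Z=np.array([0,0,1.])
BAR=np.array([.4895,.0373,.116]);HG=BAR+.245*U
def pose(back,phi=np.pi/3,th=0):
    z=np.cos(phi)*U-np.sin(phi)*Z;y=np.sin(phi)*U+np.cos(phi)*Z
    b=HG+.245*(-np.cos(th)*U+np.sin(th)*Z)
    return b+z*(.019-back),Ro.from_matrix(np.c_[L,y,z]).as_euler("xyz")
E
python3 -c "
from h import *
print(pose(.11),pose(0));delta(*pose(.11))"
```

```text
(array([0.44471088, 0.04531151, 0.19480831]), array([2.61799388, 0.        , 1.39379633])) (array([0.49885158, 0.03562727, 0.09954552]), array([2.61799388, 0.        , 1.39379633]))
t 4.7 pos [ 0.4711 -0.3326  0.217 ] [-3.141e+00  1.000e-03 -1.050e-01] F [ 1.  -0.2  0.7] open 0.0596 grip 0.0
shift [-0.066  -0.373   0.0225] turn [-0.422  0.392 -1.462]
```

Request:
arm_command(moves=[[[0,-0.035,-0.01],[-0.038,0.035,-0.13],0.04],[[-0.01,-0.07,-0.02],[-0.075,0.07,-0.26],0.04],[[-0.02,-0.105,-0.03],[-0.113,0.105,-0.39],0.04],[[-0.025,-0.14,-0.03],[-0.15,0.14,-0.52],0.04],[[-0.03,-0.175,-0.03],[-0.188,0.175,-0.65],0.04]])

```text
time: 5.2
tool_pos: [0.4598, -0.1544, 0.2463]
tool_rot: [2.907, -0.104, 0.566]
contact_force: [0.6, 0.4, -0.3]
opening: 0.04
grip_force: 0.0
```

```bash
python3 -c "
from h import *
delta(*pose(.11))"
```

```text
t 5.2 pos [ 0.4598 -0.1544  0.2463] [ 2.907 -0.104  0.566] F [ 0.6  0.4 -0.3] open 0.04 grip 0.0
shift [ 0.0884 -0.186   0.0183] turn [-0.23   0.216 -0.807]
```

Request:
arm_command(moves=[[[0.015,-0.03,0.0],[-0.038,0.035,-0.13],0.04],[[0.03,-0.06,0.0],[-0.075,0.07,-0.26],0.04],[[0.045,-0.09,0.0],[-0.113,0.105,-0.39],0.04],[[0.06,-0.125,0.005],[-0.15,0.14,-0.52],0.04],[[0.075,-0.155,0.01],[-0.188,0.175,-0.65],0.04]])

```text
time: 5.7
tool_pos: [0.4476, 0.0139, 0.2085]
tool_rot: [2.663, -0.039, 1.237]
contact_force: [0.7, -1.4, 0.0]
opening: 0.0398
grip_force: 0.0
```

```bash
python3 -c "
from h import *
delta(*pose(.11))"
```

```text
t 5.7 pos [0.4476 0.0139 0.2085] [ 2.663 -0.039  1.237] F [ 0.7 -1.4  0. ] open 0.0398 grip 0.0
shift [ 0.0282 -0.0184  0.0071] turn [-0.042  0.041 -0.156]
```

Request:
arm_command(moves=[[[0.014,-0.009,0.003],[-0.02,0.02,-0.08],0.04],[[0.028,-0.018,0.007],[-0.042,0.041,-0.156],0.04],[[0.028,-0.018,0.007],[-0.042,0.041,-0.156],0.04],[[0.028,-0.018,0.007],[-0.042,0.041,-0.156],0.04],[[0.028,-0.018,0.007],[-0.042,0.041,-0.156],0.04]])

```text
time: 6.2
tool_pos: [0.4464, 0.0429, 0.1958]
tool_rot: [2.62, -0.001, 1.386]
contact_force: [0.3, -0.7, -0.3]
opening: 0.0399
grip_force: 0.0
```

```bash
python3 - <<'E'
from h import *
import cv2
delta(*pose(0))
t=robot.read_camera("top")[:,:,::-1];s=robot.read_camera("scene")[:,:,::-1]
r=lambda im,x,y,w,h,k:cv2.resize(im[y:y+h,x:x+w],(w*k,h*k),interpolation=cv2.INTER_CUBIC)
o=np.zeros((600,800,3),np.uint8)
o[:400,:400]=r(t,210,160,100,100,4);o[:400,400:]=r(s,220,130,100,100,4);o[400:,:240]=r(t,370,212,60,50,4)
o[400:,240:480]=r(s,115,240,60,50,4)
cv2.imwrite("pics/c3.png",o)
E
```

```text
t 6.2 pos [0.4464 0.0429 0.1958] [ 2.620e+00 -1.000e-03  1.386e+00] F [ 0.3 -0.7 -0.3] open 0.0399 grip 0.0
shift [ 0.0024 -0.0021  0.1098] turn [-0.002  0.003 -0.008]
```

View pics/c3.png

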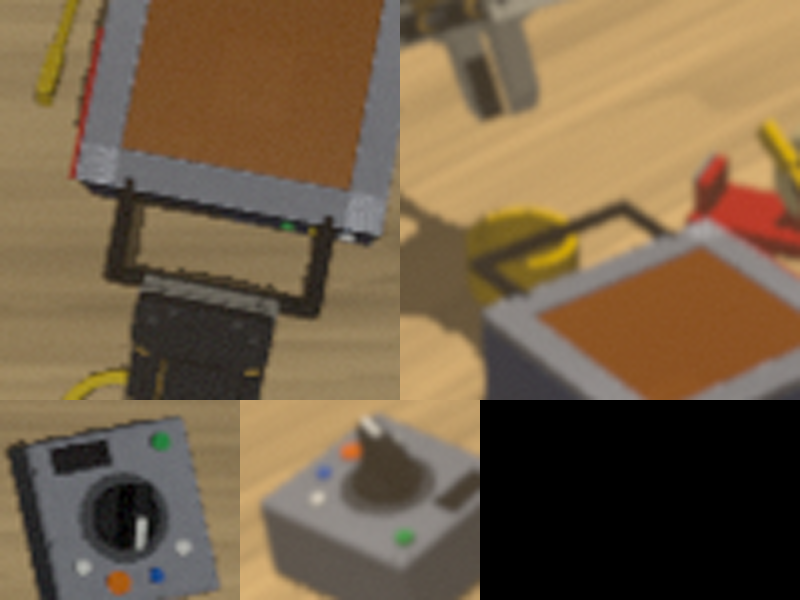

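The gripper hangs above the handle bar with its fingers at about (205,290). The selector's white line runs from (143,515) to (138,548) in the crop; I'll check its angle, allowing for parallax.

```bash
python3 - <<'E'
from h import *
a=np.array([.472,-.3315])
for x,y in((138,548),(143,515)):
    p=onz("top",x/4+370,(y-400)/4+212,.1)[:2];print(p,np.arctan2(*(p-a)[::-1]),np.hypot(*(p-a)))
for sel in(.6,1.2,1.8):
    t=-2.04-sel
    for r in(.005,.021):
        X=np.r_[a+r*np.array([np.cos(t),np.sin(t)]),.1];u=proj("top",X);v=proj("scene",X)
        print(sel,r,(u-[370,212])*4+[0,400],(v-[115,240])*4+[240,400])
E
```

```text
[ 0.45158226 -0.32827863] 2.98510955549539 0.020670299714593197
[ 0.47291464 -0.33197407] -0.4781968764121252 0.001030196194067466
0.6 0.005 [146.13782819 523.22422563] [368.08819178 433.25527309]
0.6 0.021 [158.43496905 545.07067839] [344.41333528 429.40617617]
1.2 0.005 [141.7059879  524.10025003] [371.3260199  430.74600437]
1.2 0.021 [139.7983713  548.76193703] [358.06953937 418.9699239 ]
1.8 0.005 [137.48212402 522.28813679] [376.01284653 429.53669375]
1.8 0.021 [122.03815998 541.13357887] [377.60487136 413.97888446]
```

The selector is at 1.2 (orange): predicted line end (140,549), seen at (138,548). Descending onto the bar.

Request:
arm_command(moves=[[[0.002,-0.002,0.03],[0,0,0],0.04],[[0.002,-0.002,0.06],[0,0,0],0.04],[[0.002,-0.002,0.085],[0,0,0],0.04],[[0.002,-0.002,0.11],[0,0,0],0.04],[[0.002,-0.002,0.11],[0,0,0],0.04]])

```text
time: 6.8
tool_pos: [0.5045, 0.0412, 0.1196]
tool_rot: [2.654, 0.013, 1.379]
contact_force: [0.3, 0.1, 0.2]
opening: 0.0405
grip_force: 0.0
```

```bash
python3 - <<'E'
from h import *
import cv2
delta(*pose(0))
t=robot.read_camera("top")[:,:,::-1];s=robot.read_camera("scene")[:,:,::-1]
r=lambda im,x,y,w,h,k:cv2.resize(im[y:y+h,x:x+w],(w*k,h*k),interpolation=cv2.INTER_CUBIC)
cv2.imwrite("pics/c4.png",np.hstack([r(t,220,190,80,80,5),r(s,225,155,80,80,5)]))
E
```

```text
t 6.8 pos [0.5045 0.0412 0.1196] [2.654 0.013 1.379] F [0.3 0.1 0.2] open 0.0405 grip 0.0
shift [-0.0063 -0.0133  0.0157] turn [-0.036  0.019 -0.007]
```

View pics/c4.png

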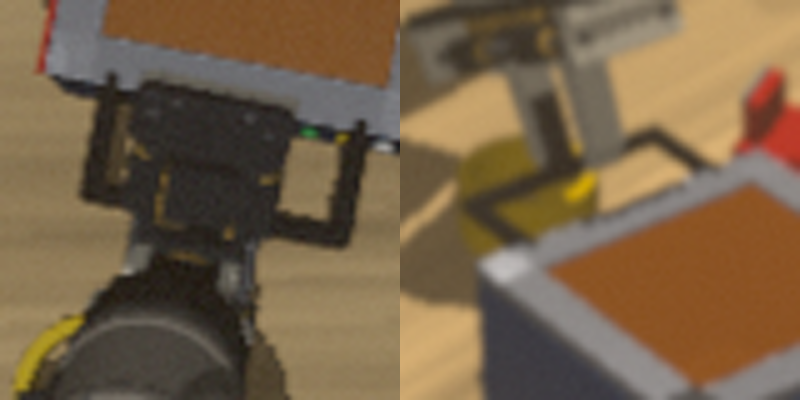

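The fingers now straddle the bar at about (560,165), but the pose stopped 16 mm short, probably at a joint limit. Checking.

```bash
python3 -c "
from h import *
print(np.round(robot.observe()['qpos'],3))
for d in (60,70,80,90): print(d);delta(*pose(0,np.radians(d)))"
```

```text
[-0.008  0.265  2.128 -0.354  0.283  0.497]
60
t 6.9 pos [0.5039 0.0415 0.121 ] [2.651 0.013 1.38 ] F [ 0.3 -0.5  0.7] open 0.0399 grip 0.0
shift [-0.0064 -0.0135  0.0172] turn [-0.033  0.018 -0.006]
70
t 6.9 pos [0.5039 0.0415 0.121 ] [2.651 0.013 1.38 ] F [ 0.3 -0.5  0.7] open 0.0399 grip 0.0
shift [-0.0065 -0.0168  0.017 ] turn [ 0.141  0.017 -0.008]
80
t 6.9 pos [0.5039 0.0415 0.121 ] [2.651 0.013 1.38 ] F [ 0.3 -0.5  0.7] open 0.0399 grip 0.0
shift [-0.0065 -0.0201  0.0163] turn [ 0.316  0.017 -0.009]
90
t 6.9 pos [0.5039 0.0415 0.121 ] [2.651 0.013 1.38 ] F [ 0.3 -0.5  0.7] open 0.0399 grip 0.0
shift [-0.0066 -0.0231  0.015 ] turn [ 0.491  0.016 -0.011]
```

Joint 5 is at its lower limit, so I'll use a steeper tool (80° down): centre, back off, tilt, then descend.

Request:
arm_command(moves=[[[0,-0.008,-0.01],[0,0,0],0.04],[[-0.003,-0.012,-0.04],[0.05,0.0,0],0.04],[[-0.006,-0.016,-0.04],[0.18,0.017,-0.009],0.04],[[-0.006,-0.02,-0.04],[0.316,0.017,-0.009],0.04],[[-0.006,-0.02,-0.04],[0.316,0.017,-0.009],0.04]])

```text
time: 7.4
tool_pos: [0.4689, 0.0427, 0.1492]
tool_rot: [2.963, -0.001, 1.393]
contact_force: [-0.2, 0.2, 0.0]
opening: 0.0399
grip_force: 0.0
```

```bash
python3 -c "
from h import *
print(np.round(robot.observe()['qpos'],3))
for d in (75,80): delta(*pose(0,np.radians(d)))"
```

```text
[-0.059  0.243  1.925 -0.028  0.796  0.137]
t 7.4 pos [0.4689 0.0427 0.1492] [ 2.963e+00 -1.000e-03  1.393e+00] F [-0.2  0.2  0. ] open 0.0399 grip 0.0
shift [-0.0017  0.0166  0.0554] turn [-0.083 -0.001 -0.001]
t 7.4 pos [0.4689 0.0427 0.1492] [ 2.963e+00 -1.000e-03  1.393e+00] F [-0.2  0.2  0. ] open 0.0399 grip 0.0
shift [-0.0017  0.015   0.0555] turn [ 0.004 -0.001 -0.001]
```

Request:
arm_command(moves=[[[-0.001,0.015,0.0],[0,0,0],0.04],[[-0.001,0.015,0.02],[0,0,0],0.04],[[-0.001,0.015,0.04],[0,0,0],0.04],[[-0.001,0.015,0.055],[0,0,0],0.04],[[-0.001,0.015,0.055],[0,0,0],0.04]])

```text
time: 7.9
tool_pos: [0.4885, 0.0382, 0.094]
tool_rot: [2.968, 0.0, 1.395]
contact_force: [0.1, 0.3, 0.0]
opening: 0.0399
grip_force: 0.0
```

```bash
python3 -c "
from h import *
print(np.round(robot.observe()['qpos'],3))
delta(*pose(0,np.radians(80)))"
```

```text
[-0.066  0.363  1.942 -0.032  0.664  0.134]
t 7.9 pos [0.4885 0.0382 0.094 ] [2.968 0.    1.395] F [0.1 0.3 0. ] open 0.0399 grip 0.0
shift [-0.0007  0.0049 -0.0025] turn [-0.001  0.     0.001]
```

Request:
arm_command(moves=[[[0,0.005,-0.002],[0,0,0],0.04],[[0,0.005,-0.002],[0,0,0],0.005],[[0,0.005,-0.002],[0,0,0],0.005],[[0,0.005,-0.002],[0,0,0],0.005],[[0,0.005,-0.002],[0,0,0],0.005]], squeeze=45)

```text
time: 8.4
tool_pos: [0.494, 0.0373, 0.0981]
tool_rot: [2.969, -0.0, 1.394]
contact_force: [-9.0, 3.5, 2.2]
opening: 0.0126
grip_force: 4.8
```

Request:
arm_command(moves=[[[0,0,0],[0,0,0],0.005],[[0,0,0],[0,0,0],0.005],[[0,0,0],[0,0,0],0.005],[[0,0,0],[0,0,0],0.005],[[0,0,0],[0,0,0],0.005]])

```text
time: 8.9
tool_pos: [0.4935, 0.0374, 0.0977]
tool_rot: [2.971, -0.0, 1.394]
contact_force: [-5.7, 1.8, 3.7]
opening: 0.0105
grip_force: 45.0
```

```bash
python3 -c "
from h import *
for t in (0,.15,.3,.4,.5,.54): print(t);delta(*pose(0,np.radians(80),t))"
```

```text
0
t 8.9 pos [0.4935 0.0374 0.0977] [ 2.971 -0.     1.394] F [-5.7  1.8  3.7] open 0.0105 grip 45.0
shift [-0.0008 -0.0007  0.0003] turn [-0.004 -0.     0.   ]
0.15
t 8.9 pos [0.4935 0.0374 0.0977] [ 2.971 -0.     1.394] F [-5.7  1.8  3.7] open 0.0105 grip 45.0
shift [-0.0008  0.0083 -0.0353] turn [-0.004 -0.     0.   ]
0.3
t 8.9 pos [0.4935 0.0374 0.0977] [ 2.971 -0.     1.394] F [-5.7  1.8  3.7] open 0.0105 grip 45.0
shift [-0.0008  0.0224 -0.0691] turn [-0.004 -0.     0.   ]
0.4
t 8.9 pos [0.4935 0.0374 0.0977] [ 2.971 -0.     1.394] F [-5.7  1.8  3.7] open 0.0105 grip 45.0
shift [-0.0008  0.0346 -0.0904] turn [-0.004 -0.     0.   ]
0.5
t 8.9 pos [0.4935 0.0374 0.0977] [ 2.971 -0.     1.394] F [-5.7  1.8  3.7] open 0.0105 grip 45.0
shift [-0.0008  0.0489 -0.1103] turn [-0.004 -0.     0.   ]
0.54
t 8.9 pos [0.4935 0.0374 0.0977] [ 2.971 -0.     1.394] F [-5.7  1.8  3.7] open 0.0105 grip 45.0
shift [-0.0008  0.0551 -0.1179] turn [-0.004 -0.     0.   ]
```

Bar gripped at 45 N. Raising along the arc in stages.

Request:
arm_command(moves=[[[0,0.001,-0.007],[0,0,0],0.005],[[0,0.003,-0.014],[0,0,0],0.005],[[0,0.005,-0.021],[0,0,0],0.005],[[0,0.007,-0.028],[0,0,0],0.005],[[0,0.009,-0.035],[0,0,0],0.005]])

```text
time: 9.4
tool_pos: [0.4958, 0.037, 0.1337]
tool_rot: [2.972, 0.0, 1.394]
contact_force: [-4.8, 2.8, -5.3]
opening: 0.0106
grip_force: 45.0
```

Request:
arm_command(moves=[[[0,0.003,-0.007],[0,0,0],0.005],[[0,0.005,-0.014],[0,0,0],0.005],[[0,0.008,-0.021],[0,0,0],0.005],[[0,0.011,-0.028],[0,0,0],0.005],[[0,0.014,-0.034],[0,0,0],0.005]])

```text
time: 9.9
tool_pos: [0.5031, 0.0357, 0.1695]
tool_rot: [2.973, 0.0, 1.394]
contact_force: [-8.3, 2.1, -3.7]
opening: 0.011
grip_force: 45.0
```

```bash
cat >>h.py <<'E'
def ang():
    s=robot.observe();R=Ro.from_euler("xyz",s["tool_rot"]).as_matrix()
    d=np.array(s["tool_pos"])-.019*R[:,2]-HG
    print("angle",np.arctan2(d[2],-d@U),"radius",np.hypot(d[2],d@U),"grip",s["grip_force"],"F",np.round(s["contact_force"],1),"q",np.round(s["qpos"],2))
E
python3 - <<'E'
from h import *
import cv2
ang();delta(*pose(0,np.radians(80),.54))
t=robot.read_camera("top")[:,:,::-1];s=robot.read_camera("scene")[:,:,::-1]
r=lambda im,x,y,w,h,k:cv2.resize(im[y:y+h,x:x+w],(w*k,h*k),interpolation=cv2.INTER_CUBIC)
cv2.imwrite("pics/c5.png",np.hstack([r(t,205,110,100,130,4),r(s,230,110,100,130,4)]))
E
```

```text
angle 0.2989792470516606 radius 0.24537736771840502 grip 44.99883949756622 F [-8.3  2.1 -3.7] q [-0.07  0.28  1.81 -0.02  0.89  0.12]
t 9.9 pos [0.5031 0.0357 0.1695] [2.973 0.    1.394] F [-8.3  2.1 -3.7] open 0.011 grip 45.0
shift [-0.0008  0.0331 -0.0489] turn [-0.006  0.     0.001]
```

View pics/c5.png

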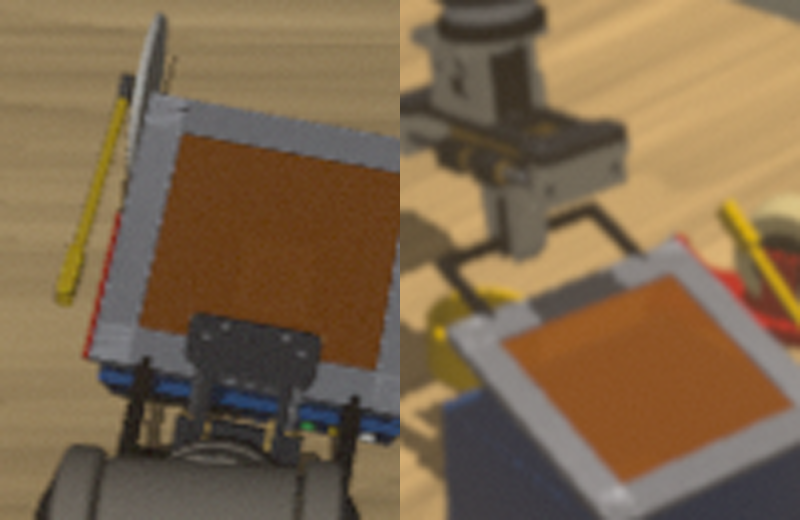

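The cover is at about 0.30 rad with the pointer undisturbed; its flag runs from (722,203) to (752,240) in the scene crop. Fitting the pointer angle with the full geometry.

```bash
python3 - <<'E'
from h import *
def P(r,th,lat=.117): return HG+r*(-np.cos(th)*U+np.sin(th)*Z)+lat*L
for th in(.45,.5,.55,.6):
    print(th,[np.round((proj("scene",P(r,th))-[230,110])*4+[400,0]) for r in(.178,.142,.1)],[np.round((proj("top",P(r,th))-[205,110])*4) for r in(.178,.142,.1)])
E
```

```text
0.45 [array([711., 219.]), array([740., 256.]), array([775., 302.])] [array([ 66., 313.]), array([ 80., 265.]), array([ 95., 210.])]
0.5 [array([715., 211.]), array([743., 251.]), array([777., 297.])] [array([ 66., 304.]), array([ 80., 258.]), array([ 95., 205.])]
0.55 [array([719., 204.]), array([747., 245.]), array([780., 294.])] [array([ 66., 295.]), array([ 80., 250.]), array([ 95., 200.])]
0.6 [array([724., 197.]), array([751., 240.]), array([783., 290.])] [array([ 66., 286.]), array([ 80., 242.]), array([ 95., 195.])]
```

Pointer ≈ 0.55 rad (tips match in both views). Raising to about 0.54, slowing at the end.

Request:
arm_command(moves=[[[0,0.004,-0.007],[0,0,0],0.005],[[0,0.008,-0.014],[0,0,0],0.005],[[0,0.012,-0.02],[0,0,0],0.005],[[0,0.016,-0.026],[0,0,0],0.005],[[0,0.02,-0.031],[0,0,0],0.005]])

```text
time: 10.5
tool_pos: [0.515, 0.0336, 0.2029]
tool_rot: [2.979, 0.0, 1.394]
contact_force: [-17.7, 3.4, 1.3]
opening: 0.0106
grip_force: 45.0
```

Request:
arm_command(moves=[[[0,0.004,-0.006],[0,0,0],0.005],[[0,0.008,-0.011],[0,0,0],0.005],[[0,0.011,-0.015],[0,0,0],0.005],[[0,0.012,-0.017],[0,0,0],0.005],[[0,0.012,-0.017],[0,0,0],0.005]])

```text
time: 11.0
tool_pos: [0.5245, 0.0319, 0.2222]
tool_rot: [2.976, 0.0, 1.395]
contact_force: [-16.0, 3.1, 1.0]
opening: 0.0106
grip_force: 45.0
```

```bash
python3 - <<'E'
from h import *
import cv2
ang();delta(*pose(0,np.radians(80),.55))
t=robot.read_camera("top")[:,:,::-1];s=robot.read_camera("scene")[:,:,::-1]
r=lambda im,x,y,w,h,k:cv2.resize(im[y:y+h,x:x+w],(w*k,h*k),interpolation=cv2.INTER_CUBIC)
cv2.imwrite("pics/c6.png",np.hstack([r(t,205,110,80,110,5),r(s,285,110,80,110,5)]))
E
```

```text
angle 0.5310943304500423 radius 0.24669875906257563 grip 45.002294182777405 F [-16.    3.1   1. ] q [-0.07  0.26  1.67 -0.02  1.05  0.11]
t 11.0 pos [0.5245 0.0319 0.2222] [2.976 0.    1.395] F [-16.    3.1   1. ] open 0.0106 grip 45.0
shift [-0.0009  0.0045 -0.0024] turn [-0.009  0.     0.001]
```

View pics/c6.png

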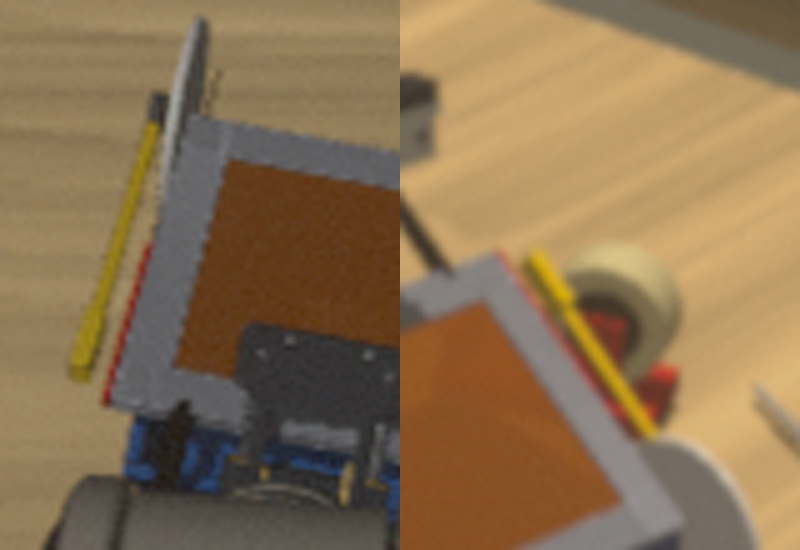

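The red line and the yellow pointer are nearly parallel; cover edge (497,250)–(683,525), pointer (537,252)–(655,435). Comparing them with predictions.

```bash
python3 - <<'E'
from h import *
def P(r,th,lat,h=0): return HG+r*(-np.cos(th)*U+np.sin(th)*Z)+lat*L+h*(np.sin(th)*U+np.cos(th)*Z)
S=lambda X:(proj("scene",X)-[285,110])*5+[400,0]
T=lambda X:(proj("top",X)-[205,110])*5
for th in(.45,.5,.55,.6,.65):
    print(th,"cover",*[np.round(f(P(r,th,.1,.005))) for f in(S,T) for r in(.19,0)],"ptr",*[np.round(f(P(r,th,.117))) for f in(S,T) for r in(.178,.142,.03)])
E
```

```text
0.45 cover [481. 261.] [680. 521.] [112. 413.] [193. 112.] ptr [513. 273.] [550. 321.] [667. 473.] [ 83. 391.] [100. 331.] [148. 156.]
0.5 cover [487. 251.] [681. 522.] [112. 401.] [193. 111.] ptr [519. 264.] [554. 313.] [668. 472.] [ 83. 381.] [100. 322.] [149. 154.]
0.55 cover [493. 241.] [681. 522.] [112. 389.] [193. 111.] ptr [524. 255.] [559. 306.] [670. 470.] [ 83. 369.] [100. 313.] [149. 152.]
0.6 cover [500. 233.] [681. 522.] [113. 375.] [193. 111.] ptr [531. 246.] [564. 299.] [671. 469.] [ 83. 357.] [100. 303.] [149. 150.]
0.65 cover [507. 224.] [681. 523.] [114. 361.] [193. 110.] ptr [537. 238.] [570. 293.] [672. 468.] [ 83. 344.] [100. 293.] [149. 147.]
```

The pointer is about 0.03 rad above the cover. A small final raise follows, which also eases the inward push.

Request:
arm_command(moves=[[[0,0.001,-0.002],[0,0,0],0.005],[[0,0.002,-0.004],[0,0,0],0.005],[[0,0.003,-0.006],[0,0,0],0.005],[[0,0.003,-0.006],[0,0,0],0.005],[[0,0.003,-0.006],[0,0,0],0.005]])

```text
time: 11.6
tool_pos: [0.5281, 0.0313, 0.2289]
tool_rot: [2.973, -0.0, 1.394]
contact_force: [-8.0, 2.1, -2.7]
opening: 0.0106
grip_force: 45.0
```

Request:
arm_command(moves=[[[0,0,0],[0,0,0],0.005],[[0,0,0],[0,0,0],0.005],[[0,0,0],[0,0,0],0.005],[[0,0,0],[0,0,0],0.005],[[0,0,0],[0,0,0],0.005]])

```text
time: 12.1
tool_pos: [0.5281, 0.0313, 0.2288]
tool_rot: [2.973, -0.0, 1.394]
contact_force: [-8.2, 2.8, -2.3]
opening: 0.0104
grip_force: 45.0
```

```bash
python3 - <<'E'
from h import *
import cv2
ang()
s=robot.read_camera("scene")[:,:,::-1];t=robot.read_camera("top")[:,:,::-1]
r=lambda im,x,y,w,h,k:cv2.resize(im[y:y+h,x:x+w],(w*k,h*k),interpolation=cv2.INTER_CUBIC)
cv2.imwrite("pics/c7.png",np.hstack([r(t,215,150,40,60,10),r(s,295,150,40,60,10)]))
E
```

```text
angle 0.561324964759061 radius 0.24707003591352633 grip 44.999295473098755 F [-8.2  2.8 -2.3] q [-0.08  0.26  1.65 -0.02  1.06  0.11]
```

View pics/c7.png

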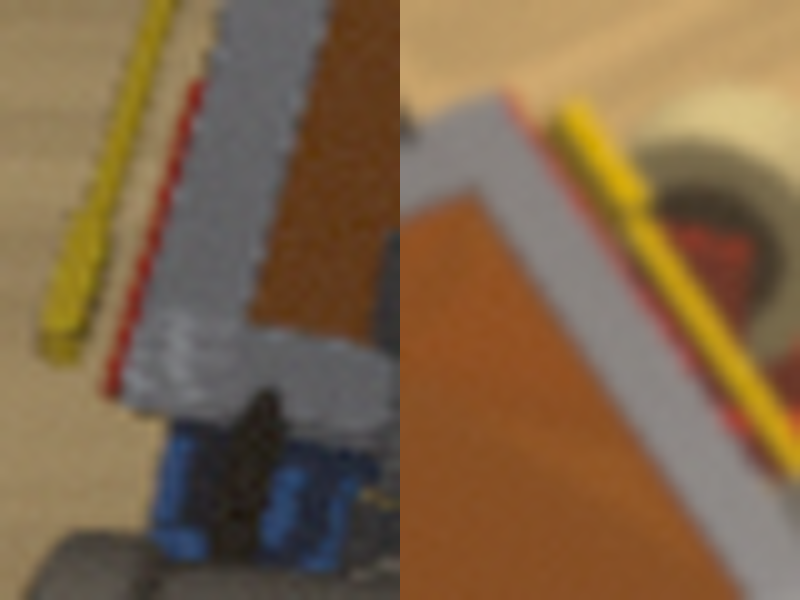

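```bash
python3 - <<'E'
from h import *
def P(r,th,lat,h=0): return HG+r*(-np.cos(th)*U+np.sin(th)*Z)+lat*L+h*(np.sin(th)*U+np.cos(th)*Z)
S=lambda X:(proj("scene",X)-[295,150])*10+[400,0]
T=lambda X:(proj("top",X)-[215,150])*10
for th in(.5,.54,.58,.62):
    print(th,"corner",*[np.round(f(P(.19,th,.1,.005))) for f in(S,T)],"flag corners S",*[np.round(S(P(.178,th,.117+a,b))) for a,b in((-.005,.008),(.005,.008),(.005,-.008))],np.round(S(P(.142,th,.117,.008))),"T",*[np.round(T(P(.178,th,.117+a,b))) for a,b in((-.005,.008),(.005,.008),(0,-.008))])
E
```

```text
0.5 corner [473. 102.] [124. 402.] flag corners S [533. 116.] [561. 105.] [541. 139.] [619. 210.] T [ 86. 345.] [ 44. 337.] [ 65. 381.]
0.54 corner [483.  87.] [124. 382.] flag corners S [543. 102.] [571.  92.] [549. 123.] [627. 199.] T [ 86. 326.] [ 44. 318.] [ 65. 364.]
0.58 corner [494.  72.] [125. 361.] flag corners S [554.  89.] [581.  79.] [558. 109.] [636. 189.] T [ 87. 306.] [ 45. 298.] [ 65. 346.]
0.62 corner [505.  59.] [126. 339.] flag corners S [565.  77.] [592.  66.] [568.  95.] [645. 180.] T [ 87. 284.] [ 45. 276.] [ 65. 327.]
```

In both views the cover edge reads about 0.54 and the flag about 0.535, so they are level to within 0.03 rad, and the cover is still and held. Handing in.

```bash
python3 -c "
from cell import robot
print(robot.hand_in())"
```

```text
the job is handed in; nothing more can be done
None
```

I turned the selector to the orange dot, then raised the cover level with the yellow pointer (about 0.54 rad, within roughly 0.03 rad by the camera views). I handed the job in with the gripper still holding the cover at 45 N; no verdict came back.

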